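Turn the jar carousel so the blue-lidded jar faces front

TASK

Turn the jar carousel on the bench by pushing the black pegs on its rim sideways with slow, light fingertip pushes, until the jar with the blue lid stands in line with the orange pointer that marks the front, then take the hand away. Only push: do not pinch a peg, do not touch the jars, which must stay upright in their collars, and leave the cup, the bottle and the spatula where they are.

Things in the scene. Friction and masses are not known exactly. Their poses are not given: they have to be found in the camera images.
- stand: The carousel's fixed grey foot. Origin: on the bench surface, on the vertical axis about which the disc turns. Its own -x axis points along the orange pointer: that is the front. It does not move, but its place and heading differ from run to run.
- pointer (a point): Outer end of the orange pointer, 10 mm above the bench: a bar 30 mm wide fixed to the stand, reaching out under the disc's rim from 100 to 220 mm from the axis. On it, 163 to 220 mm from the axis, sits a diamond-shaped block 57 mm across, its top 25 mm above the bench, lower than the disc's top.
- turntable: Light grey plastic disc, about 0.65 kg, 296 mm across, 12 mm thick, its top 36 mm above the bench; turns about its vertical axis either way, many turns. Origin: on the axis at its underside; z up; x, y turn with it. Six jar collars (51 mm across, 10 mm high) are centred 72 mm from the axis at 0, 60, .. 300 degrees from its x axis. Friction (0.15 N m) stops it at once; 1 to 2 N on a peg turns it.
- peg_0 (a point): Centre of the top of one of six like black pegs, 12 mm across and 40 mm tall (tops 76 mm above the bench), standing on the disc's rim 135 mm from the axis, at 30, 90, 150, 210, 270 and 330 degrees counter-clockwise from the disc's x axis (this one at 30), each midway between two collars.
- jar_blue: The marked jar: amber glass with a paper label and a blue lid, 40 mm across and 55 mm tall (top 91 mm above the bench), standing loosely in one of the collars, 72 mm from the axis, and carried round by the disc. Origin: centre of its underside; z up.
- front_spot (a point): The place where the marked jar must come to stand: a point fixed to the stand, 72 mm from the axis towards the pointer, at the height of the disc's top.
- jar_white0: One of five other jars on the disc, like the marked one but with a white lid: 40 mm across, 55 mm tall. Origin: centre of its underside.
- jar_white1: One of five other jars on the disc, like the marked one but with a white lid: 40 mm across, 55 mm tall. Origin: centre of its underside.
- jar_white2: One of five other jars on the disc, like the marked one but with a white lid: 40 mm across, 55 mm tall. Origin: centre of its underside.
- jar_white3: One of five other jars on the disc, like the marked one but with a white lid: 40 mm across, 55 mm tall. Origin: centre of its underside.
- jar_white4: One of five other jars on the disc, like the marked one but with a white lid: 40 mm across, 55 mm tall. Origin: centre of its underside.
- weigh_cup: Bystander: open steel weighing cup, 64 mm across the mouth, 40 mm tall, standing loose on the bench. Origin: centre of its underside.
- amber_bottle: Bystander: small amber bottle with a black cap, 52 mm across, 90 mm tall, standing loose on the bench. Origin: centre of its underside.
- spatula: Bystander: slim steel laboratory spatula with a black handle, about 180 mm long, 18 mm wide, up to 8 mm thick, lying loose on the bench beyond the carousel. Origin: its underside, near the middle of its length, which lies along its own x axis (black handle towards -x).
Mind the look-alikes: they are no part of the job. What is shaped like the jar_white1 but red is not meant.

How it is judged (in metres and radians):
At the end, for the whole second after the job is handed in: The blue-lidded jar stands within 12 mm (about 9 degrees of turn) of the spot in line with the orange pointer, the disc is at rest, and all six jars stand upright in their collars (horizontal distance between jar_blue and front_spot below 0.012 m and angular speed of turntable below 0.1 rad/s and angle between each of jar_blue, jar_white0, jar_white1, jar_white2, jar_white3, jar_white4's own z axis and vertical below 0.12 rad and z of each of jar_blue, jar_white0, jar_white1, jar_white2, jar_white3, jar_white4 in the frame of turntable below 0.017 m); the robot touches nothing.
It fails at once if a jar was touched by the robot (more than 1 N) (contact force between any of the fingers, the arm and jar_blue above 1 N or contact force between any of the fingers, the arm and jar_white0 above 1 N or contact force between any of the fingers, the arm and jar_white1 above 1 N or contact force between any of the fingers, the arm and jar_white2 above 1 N or contact force between any of the fingers, the arm and jar_white3 above 1 N or contact force between any of the fingers, the arm and jar_white4 above 1 N).
It fails at once if a jar was lifted out of its collar or tipped (z of any of jar_blue, jar_white0, jar_white1, jar_white2, jar_white3, jar_white4 in the frame of turntable above 0.02 m or angle between any of jar_blue, jar_white0, jar_white1, jar_white2, jar_white3, jar_white4's own z axis and vertical above 0.3 rad).
It fails at once if the carousel was pushed hard or a peg was pinched (more than 35 N) (contact force between any of the fingers, the arm and turntable above 35 N).
It fails at once if the cup, bottle or spatula was moved by more than 20 mm (distance of any of weigh_cup, amber_bottle, spatula from where it was at the start of the episode above 0.02 m).
It also fails if it takes over 56 s, if anything falls off the work surface, if the arm or the gripper's body presses on something with over 40 N, if the wrist force passes 120 N, or if a joint passes its speed limit or range.

ROBOT

A 6-joint arm with a two-finger parallel gripper is mounted at the origin on the work surface. World frame = base frame: x ahead of the robot, y to its left, z up, the work surface at z = 0. Lengths are in m, angles in degrees, forces in N, time in s.
With the tool pointing down it reaches from about 0.4 to 0.825 m from the base axis. Payload 7 kg.
Tool frame: the origin (TCP) lies at the very end of the fingers, on their centre line; the grasp point (between the pads) lies tcp_to_grasp behind it (tcp_to_grasp is the distance from the TCP to the grasp point, in m); x points along the fingers, y is the direction in which the jaws open and shut, and the axes are right-handed (so a half turn about x gives the same grasp; the last joint's range is limited). The gripper opens to 88 mm and grips with 3 to 60 N. Pads are 19 mm wide; open, the fingers measure 130 mm over their backs; the gripper's body (78 mm by 193 mm) begins 47 mm behind the grasp point.
Start: joints at [-47.034, 20.546, 0.682, 0, -70.136, -16.507], TCP at [0.301, -0.604, 0.196] pointing down, gripper open.
Joint ranges: [-176.03, 176.03], [-82.01, 121.73], [-58.28, 71.71], [-173.87, 95.51], [-174.79, -0.11], [-173.66, 173.66]. Speed limits (degrees/s): [136.94, 136.94, 172.46, 180, 180, 180].

INTERFACE

Orientations are given as [roll, pitch, yaw] about the fixed x, y, z axes, in that order (R = Rz(yaw) Ry(pitch) Rx(roll)).
In Python, from plant import * gives the robot as it stands. The module is installed in compiled form; this text tells all that it offers.
- The arm moves only by the shell command python3 -m pendant 'ROWS'. ROWS is JSON, a list of rows, each an object with "claw": the finger opening in mm, from 0 to 87.6; "linear": the shift along the tool's x, y, z in mm, a list of three; "twist": the turn about the tool's x in rad. In form: [{"claw": claw, "linear": [tx, ty, tz], "twist": twist}, ...]. A call has exactly 10 rows; each row shifts and turns the commanded pose from where the row before left it, along the tool's axes as they then stand; what a row does not reach is not made up. A row lasts 1/12 s, in which the tool goes at most 41.7 mm and 7.16 degrees, less where a joint would pass 70% of its speed; a pose out of reach is approached as far as the arm can. A call with a gripper value outside its range is refused whole. The fingers move at their own pace and stop on an object; the grip force is fixed at half the most. Time passes only in rows, so rows that do not move let the fingers close, or fill a call up. It gives the time, the measured TCP pose, the force and the opening at its end, in the units of the state.
- get_obs(): the state, without advancing time (a new reading comes with each control period).
- snapshot(name): name is "scene" or "side" or "wrist"; returns (picture, depth): 384x512x3 uint8, red, green, blue; 384x512 float32, m along the optical axis (not along the pixel's ray), 0 where there is no reading.
- camera_params(name): a dict with "fx", "fy", "cx", "cy" (pixels), "rvec" (rotation vector, rad) and "tvec" (3), from world to camera coordinates, as OpenCV has them. Camera axes: x right, y down, z forward; pixel columns grow to the right and rows downward; lengths in m; the calibration is good to about 2 mm. A picture is of the moment at which its call begins: read the wrist's pose just before it. camera_params takes no time and is no camera call; for the wrist camera it gives the pose at the moment of the call.
- close_job(): hands the job in, once; it reports no verdict.
Trained networks look in the newest picture that a camera, given by its name, has taken for a name from the list of things; names that differ only in an ending like _2 or _b are one class to them, and where a whole thing is asked for, a point or a joint stands for the part that bears it (a point fixed in the world has none). Each returns a list of dicts, best first, with "confidence" (0 to 1); they miss things now and then, are a little off and sometimes report something else, mostly with a low value. They report only what shows in the picture. A call takes as long as a camera call. They do not tell look-alikes from the thing itself.
- boxes_of(camera, target): "xy" ([column, row] in pixels, amid what is visible of it).
The state is a dict: "clock": time; "joint_pos": joint angles; "qvel": joint speeds; "tau": joint torques, N m; "tool_pos": TCP position; "orientation": TCP orientation; "force": force on the tool from outside, world axes, zero at the start; "moment": the same for the moment, N m; "opening": finger opening in m.
Only numpy, scipy, OpenCV 4.12 (cv2) and the standard library are available. Lean on these libraries where they do the work, as an engineer would, in place of code of your own. Each camera call takes 0.05 s, during which the arm holds its last target. There are 200 camera calls.

## Working session

There is one attempt and no reset: what is moved stays moved. The work goes in short steps, Python scripts to look and compute and a shell command to move; the robot and the scene stay as the last step left them, time stands still between calls to the robot, and variables do not carry over. Pictures are saved under pics/ and viewed, about 8 in all and at most 12, crops included, and the job is handed in when it is done.

```bash
mkdir -p pics; cat > h.py <<'E'
from plant import *
import numpy as np, cv2
def world(cam,uv,d=None,z=None,P=None):
    P=P or camera_params(cam); R=cv2.Rodrigues(np.array(P["rvec"],float))[0]; t=np.array(P["tvec"],float).ravel()
    r=np.array([(uv[0]-P["cx"])/P["fx"],(uv[1]-P["cy"])/P["fy"],1.]); C=-R.T@t; w=R.T@r
    if z is not None: d=(z-C[2])/w[2]
    return C+d*w
def cloud(cam,D):
    P=camera_params(cam); R=cv2.Rodrigues(np.array(P["rvec"],float))[0]; t=np.array(P["tvec"],float).ravel()
    v,u=np.mgrid[:D.shape[0],:D.shape[1]]
    X=np.stack([(u-P["cx"])/P["fx"]*D,(v-P["cy"])/P["fy"]*D,D],-1)
    return (X-t)@R
E
python3 - <<'E'
from h import *
o=get_obs();print(o["tool_pos"],o["orientation"],o["clock"])
for c in("scene","side"):
    p,d=snapshot(c);cv2.imwrite(f"pics/{c}0.png",p[...,::-1]);np.save(f"{c}0.npy",d)
    for n,z in(("jar_blue",.091),("jar_white0",.091),("peg_0",.06),("stand",.02),("pointer",.02),("weigh_cup",.02),("amber_bottle",.05),("spatula",.004)):
        for b in boxes_of(c,n)[:7]: print(c,n,np.round(b["xy"]),round(b["confidence"],2),world(c,b["xy"],z=z).round(3))
E
```

```text
[ 0.30049011 -0.60384174  0.19541716] [ 96.38575738  89.90519216 122.83924707] 0.0
scene jar_blue [323. 208.] 0.76 [0.687 0.092 0.091]
scene jar_white0 [293. 214.] 0.95 [0.666 0.032 0.091]
scene jar_white0 [272. 175.] 0.91 [0.539 0.079 0.091]
scene jar_white0 [325. 180.] 0.91 [0.621 0.158 0.091]
scene jar_white0 [224. 286.] 0.82 [ 0.737 -0.175  0.091]
scene jar_white0 [267. 197.] 0.8 [0.595 0.022 0.091]
scene jar_white0 [304. 172.] 0.73 [0.572 0.142 0.091]
scene peg_0 [248. 168.] 0.69 [0.453 0.076 0.06 ]
scene peg_0 [302. 210.] 0.61 [0.64 0.08 0.06]
scene stand [250. 170.] 0.69 [0.413 0.111 0.02 ]
scene stand [301. 215.] 0.27 [0.617 0.1   0.02 ]
scene pointer [247. 165.] 0.63 [0.392 0.116 0.02 ]
scene pointer [325. 180.] 0.31 [0.556 0.23  0.02 ]
scene weigh_cup [326. 153.] 0.78 [0.471 0.314 0.02 ]
scene amber_bottle [190. 196.] 0.77 [ 0.452 -0.079  0.05 ]
scene amber_bottle [329. 181.] 0.72 [0.591 0.205 0.05 ]
scene amber_bottle [249. 165.] 0.62 [0.43  0.095 0.05 ]
scene spatula [407. 214.] 0.53 [0.742 0.306 0.004]
side jar_blue [245. 198.] 0.69 [0.531 0.027 0.091]
side jar_blue [266. 160.] 0.68 [0.645 0.093 0.091]
side jar_blue [236. 159.] 0.62 [0.594 0.14  0.091]
side jar_white0 [215. 173.] 0.9 [0.529 0.134 0.091]
side jar_white0 [354. 231.] 0.89 [ 0.63  -0.176  0.091]
side jar_white0 [274. 179.] 0.87 [0.614 0.032 0.091]
side jar_white0 [254. 194.] 0.84 [0.554 0.024 0.091]
side jar_white0 [320. 267.] 0.79 [ 0.523 -0.192  0.091]
side jar_white0 [237. 158.] 0.68 [0.597 0.143 0.091]
side jar_white0 [220. 192.] 0.66 [0.502 0.075 0.091]
side peg_0 [245. 194.] 0.63 [0.558 0.063 0.06 ]
side peg_0 [214. 171.] 0.55 [0.551 0.172 0.06 ]
side stand [178. 232.] 0.76 [0.402 0.097 0.02 ]
side pointer [177. 226.] 0.97 [0.408 0.114 0.02 ]
side weigh_cup [164. 168.] 0.75 [0.485 0.308 0.02 ]
side amber_bottle [243. 271.] 0.71 [ 0.433 -0.089  0.05 ]
side spatula [242. 138.] 0.44 [0.731 0.303 0.004]
```

View pics/scene0.png

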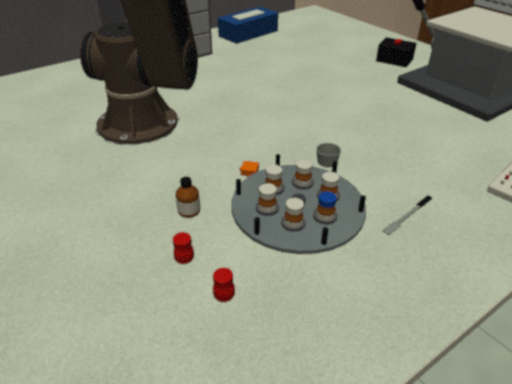

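View pics/side0.png

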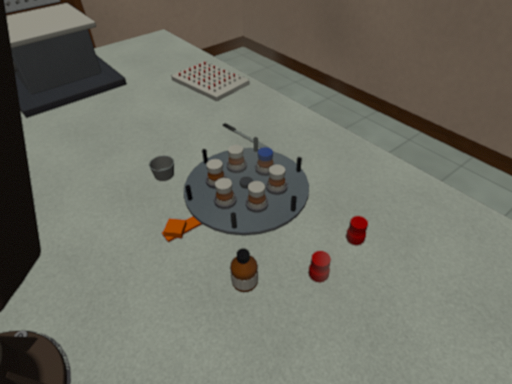

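The scene picture shows the blue lid at (326,203), five white lids on the disc, the orange pointer at (250,168), and two red look-alikes off the disc at (183,247) and (223,284). Side view: blue lid at (265,155), pointer at (177,228). The only blue lid is on the disc, so it is the marked jar. Next I'll fit the geometry.

```bash
cat > fit.py <<'E'
from h import *
from scipy.optimize import least_squares
from scipy.spatial import cKDTree
def masks(c,p,d):
    X=cloud(c,d); h=cv2.cvtColor(p,cv2.COLOR_RGB2HSV); H,S,V=[h[...,i].astype(int) for i in range(3)]
    near=(d>0)&(np.hypot(X[...,0]-.61,X[...,1]-.09)<.26)
    return X,dict(disc=near&(abs(X[...,2]-.036)<.004)&(S<110),
      blue=near&(H>100)&(H<130)&(S>130)&(X[...,2]>.06),
      white=near&(S<70)&(V>120)&(X[...,2]>.084)&(X[...,2]<.1),
      orange=near&(H<18)&(S>190)&(V>150)&(X[...,2]<.035),
      peg=near&(V<60)&(X[...,2]>.045)&(X[...,2]<.082))
def look(n,c="scene",r0=(.61,.09)):
    p,d=snapshot(c); cv2.imwrite(f"pics/{c}{n}.png",p[...,::-1]); X,m=masks(c,p,d)
    return {k:X[v] for k,v in m.items()}
E
cat > a.py <<'E'
from fit import *
for c in("scene","side"):
    q=look("1",c); print(c,{k:len(v) for k,v in q.items()})
    D=q["disc"][:,:2]; hull=cv2.convexHull(D.astype(np.float32)).reshape(-1,2)
    r=least_squares(lambda a:np.hypot(hull[:,0]-a[0],hull[:,1]-a[1])-a[2],[.61,.09,.148],loss="soft_l1",f_scale=.003); print("disc circle",r.x.round(4))
    C=r.x[:2]
    for k in("blue","orange"): 
        m=np.median(q[k],0);v=m[:2]-C;print(k,m.round(3),"r",np.hypot(*v).round(3),"ang",np.degrees(np.arctan2(v[1],v[0])).round(1))
    P=q["peg"]; w=P[:,:2]-C; a=np.degrees(np.arctan2(w[:,1],w[:,0])); R=np.hypot(*w.T)
    s=(R>.12)&(R<.15); ph=np.degrees(np.angle(np.exp(6j*np.radians(a[s])).mean()))/6
    print("peg phase mod60",ph.round(1),"R",np.median(R[s]).round(3))
    for k in range(6):
        t=s&(abs((a-ph-60*k+180)%360-180)<15); print("  peg",round(ph+60*k,1),t.sum(),P[t].mean(0).round(3) if t.any() else "")
E
python3 a.py
```

```text
scene {'disc': 6050, 'blue': 219, 'white': 709, 'orange': 125, 'peg': 359}
disc circle [0.5246 0.0951 0.2128]
blue [0.669 0.118 0.09 ] r 0.146 ang 9.0
orange [0.406 0.114 0.025] r 0.12 ang 170.9
peg phase mod60 10.6 R 0.147
  peg 10.6 5 [0.665 0.105 0.076]
  peg 70.6 20 [0.569 0.236 0.069]
  peg 130.6 0 
  peg 190.6 0 
  peg 250.6 0 
  peg 310.6 2 [ 0.617 -0.021  0.076]
side {'disc': 5352, 'blue': 92, 'white': 594, 'orange': 286, 'peg': 442}
disc circle [0.5258 0.0974 0.2111]
blue [0.664 0.122 0.089] r 0.14 ang 10.2
orange [0.407 0.114 0.023] r 0.12 ang 172.0
peg phase mod60 11.9 R 0.145
  peg 11.9 7 [0.659 0.112 0.074]
  peg 71.9 37 [0.566 0.237 0.061]
  peg 131.9 0 
  peg 191.9 0 
  peg 251.9 0 
  peg 311.9 7 [ 0.615 -0.023  0.068]
```

```bash
cat > b.py <<'E'
from fit import *
import sys
def run(n,cams=("scene","side")):
    Q=[look(n,c) for c in cams]; cat=lambda k:np.vstack([q[k] for q in Q])
    P=cat("peg")[:,:2]; P=P[(np.hypot(P[:,0]-.6,P[:,1]-.1)>.11)&(np.hypot(P[:,0]-.6,P[:,1]-.1)<.165)]
    L=np.vstack([cat("white"),cat("blue")])[:,:2]
    best=None
    def res(a,b=None):
        C=a[:2]; th=np.radians(a[2]*100+60*np.arange(6))
        pk=C+.135*np.c_[np.cos(th),np.sin(th)]; jk=C+.072*np.c_[np.cos(th+np.pi/6),np.sin(th+np.pi/6)]
        e=cKDTree(pk).query(P)[0]-.005; f=np.maximum(cKDTree(jk).query(L)[0]-.014,0)
        return np.r_[e,f]
    for g in range(0,60,10):
        r=least_squares(res,[.6,.1,g/100],loss="soft_l1",f_scale=.004,x_scale=[.01,.01,.01])
        if best is None or r.cost<best.cost: best=r
    C=best.x[:2]; ph=best.x[2]*100
    ang=lambda m:np.degrees(np.arctan2(m[1]-C[1],m[0]-C[0]))
    print(n,"C",C.round(4),"phase",round(ph%60,1),"rms",np.sqrt((best.fun**2).mean()).round(4))
    for k in("blue","orange"):
        for q in Q:
            m=np.median(q[k],0)if len(q[k]) else np.full(3,np.nan);print(k,m.round(3),"r",np.hypot(*(m[:2]-C)).round(3),"ang",ang(m).round(1))
    for k in range(6): 
        t=np.radians(ph+60*k);print("peg",round((ph+60*k)%360,1),(C+.135*np.array([np.cos(t),np.sin(t)])).round(3))
    return C,ph
if __name__=="__main__":
    run(sys.argv[1])
    for k in "weigh_cup","amber_bottle": pass
    o=get_obs();print(o["clock"],o["tool_pos"],o["orientation"])
    import scipy.spatial.transform as T
    print(T.Rotation.from_euler("xyz",o["orientation"],degrees=True).as_matrix().round(3))
E
python3 b.py 2
```

```text
2 C [0.5948 0.1079] phase 41.0 rms 0.0029
blue [0.67  0.118 0.09 ] r 0.075 ang 7.6
blue [0.664 0.121 0.089] r 0.071 ang 10.8
orange [0.405 0.114 0.025] r 0.19 ang 178.1
orange [0.407 0.114 0.023] r 0.188 ang 178.0
peg 41.0 [0.697 0.197]
peg 101.0 [0.569 0.24 ]
peg 161.0 [0.467 0.152]
peg 221.0 [0.493 0.019]
peg 281.0 [ 0.621 -0.025]
peg 341.0 [0.722 0.064]
1.1 [ 0.30071879 -0.60427271  0.19635375] [101.20064647  89.99714182 127.65809868]
[[-0.    -0.446  0.895]
 [ 0.     0.895  0.446]
 [-1.     0.    -0.   ]]
```

Axis is at (0.595, 0.108), the blue jar at 11° and the pointer at 178°, so the disc needs about +167° (CCW). I'll push the peg at 281° from behind with closed fingers, along an arc with twist. First I move above the start point.

```bash
python3 -m pendant '[{"claw":0,"linear":[0,19.5,25.5],"twist":0},{"claw":0,"linear":[0,19.5,25.5],"twist":0},{"claw":0,"linear":[0,19.5,25.5],"twist":0},{"claw":0,"linear":[0,19.5,25.5],"twist":0},{"claw":0,"linear":[0,19.5,25.5],"twist":0},{"claw":0,"linear":[0,19.5,25.5],"twist":0},{"claw":0,"linear":[0,19.5,25.5],"twist":0},{"claw":0,"linear":[0,19.5,25.5],"twist":0},{"claw":0,"linear":[0,19.5,25.5],"twist":0},{"claw":0,"linear":[0,19.5,25.5],"twist":0}]'
python3 -m pendant '[{"claw":0,"linear":[0,19.5,25.5],"twist":0},{"claw":0,"linear":[0,19.5,25.5],"twist":0},{"claw":0,"linear":[0,19.5,25.5],"twist":0},{"claw":0,"linear":[0,19.5,25.5],"twist":0},{"claw":0,"linear":[0,19.5,25.5],"twist":0},{"claw":0,"linear":[0,19.5,25.5],"twist":0},{"claw":0,"linear":[0,19.5,25.5],"twist":0},{"claw":0,"linear":[0,19.5,25.5],"twist":0},{"claw":0,"linear":[0,19.5,25.5],"twist":0},{"claw":0,"linear":[0,19.5,25.5],"twist":0}]'
python3 -m pendant '[{"claw":0,"linear":[0,0,0],"twist":-0.1},{"claw":0,"linear":[0,0,0],"twist":-0.1},{"claw":0,"linear":[0,0,0],"twist":-0.1},{"claw":0,"linear":[0,0,0],"twist":-0.1},{"claw":0,"linear":[0,0,0],"twist":-0.1},{"claw":0,"linear":[0,0,0],"twist":-0.1},{"claw":0,"linear":[0,0,0],"twist":-0.1},{"claw":0,"linear":[0,0,0],"twist":-0.1},{"claw":0,"linear":[0,0,0],"twist":-0.1},{"claw":0,"linear":[0,0,0],"twist":-0.1}]'
cat > st.py <<'E'
from h import *
from scipy.spatial.transform import Rotation as T
o=get_obs();R=T.from_euler("xyz",o["orientation"],degrees=True).as_matrix();p=np.array(o["tool_pos"])
C=np.array([.5948,.1079]);v=p[:2]-C;f=np.degrees(np.arctan2(v[1],v[0]))
print(round(o["clock"],2),p.round(4),"r",np.hypot(*v).round(4),"phi",f.round(1),"ydir",np.degrees(np.arctan2(R[1,1],R[0,1])).round(1),"down",R[:,0].round(3),"j6",np.round(o["joint_pos"][5],1),"F",np.round(o["force"],1),"open",o["opening"])
E
python3 st.py; python3 -c "from plant import *;print(tcp_to_grasp)"
```

```text
clock: 1.93
tool_pos: [0.4426, -0.3147, 0.1967]
orientation: [-42.0, 90.0, -15.6]
force: [-0.4, -0.4, -0.1]
opening: 0.0262
clock: 2.77
tool_pos: [0.5841, -0.0263, 0.1966]
orientation: [-13.5, 90.0, 13.0]
force: [-0.4, -0.6, 0.2]
opening: 0.0004
clock: 3.6
tool_pos: [0.5836, -0.0279, 0.1965]
orientation: [-75.4, 90.0, 8.7]
force: [0.4, 0.2, -0.0]
opening: 0.0004
3.6 [ 0.5836 -0.0279  0.1965] r 0.1363 phi -94.7 ydir 174.0 down [ 0.  0. -1.] j6 -22.4 F [ 0.4  0.2 -0. ] open 0.00038160777121958934
0.0188
```

```bash
python3 -m pendant '[{"claw":0,"linear":[14,0,0],"twist":-0.002},{"claw":0,"linear":[14,0,0],"twist":-0.002},{"claw":0,"linear":[14,0,0],"twist":-0.002},{"claw":0,"linear":[14,0,0],"twist":-0.002},{"claw":0,"linear":[14,0,0],"twist":-0.002},{"claw":0,"linear":[14,0,0],"twist":-0.002},{"claw":0,"linear":[14,0,0],"twist":-0.002},{"claw":0,"linear":[14,0,0],"twist":-0.002},{"claw":0,"linear":[14,0,0],"twist":-0.002},{"claw":0,"linear":[14,0,0],"twist":-0.002}]'
python3 st.py; python3 - <<'E'
from h import *
print(np.round(get_obs()["joint_pos"],1))
p,d=snapshot("scene");cv2.imwrite("pics/s3.png",cv2.resize(p[120:300,180:440],None,fx=3,fy=3)[...,::-1])
E
```

```text
clock: 4.43
tool_pos: [0.5836, -0.0279, 0.0559]
orientation: [-75.1, 90.0, 9.8]
force: [-0.7, -0.3, -0.9]
opening: 0.0006
4.43 [ 0.5836 -0.0279  0.0559] r 0.1362 phi -94.7 ydir 174.9 down [ 0.  0. -1.] j6 -21.5 F [-0.7 -0.3 -0.9] open 0.0006122817530589454
[ 16.4  19.4 -21.2   0.  -49.3 -21.5]
```

View pics/s3.png

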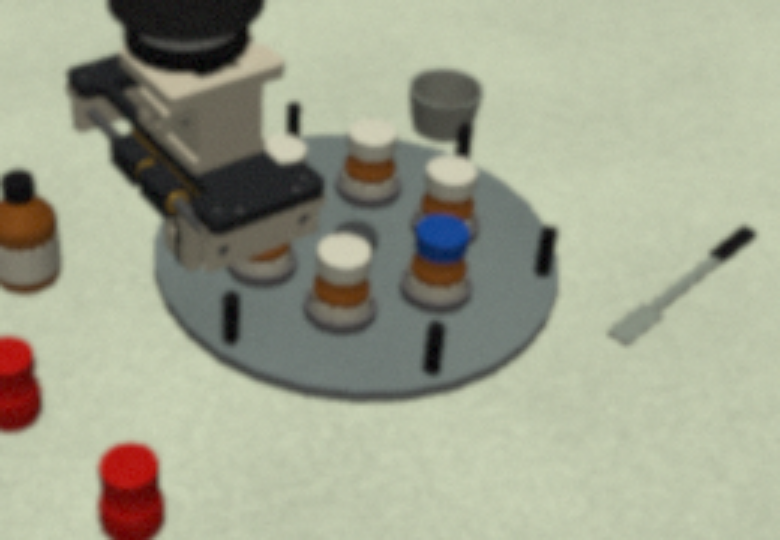

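```bash
for i in 1 2; do python3 -m pendant '[{"claw":0,"linear":[0,-2.86,0.03],"twist":-0.021},{"claw":0,"linear":[0,-2.86,0.03],"twist":-0.021},{"claw":0,"linear":[0,-2.86,0.03],"twist":-0.021},{"claw":0,"linear":[0,-2.86,0.03],"twist":-0.021},{"claw":0,"linear":[0,-2.86,0.03],"twist":-0.021},{"claw":0,"linear":[0,-2.86,0.03],"twist":-0.021},{"claw":0,"linear":[0,-2.86,0.03],"twist":-0.021},{"claw":0,"linear":[0,-2.86,0.03],"twist":-0.021},{"claw":0,"linear":[0,-2.86,0.03],"twist":-0.021},{"claw":0,"linear":[0,-2.86,0.03],"twist":-0.021}]'; python3 st.py; done; python3 b.py 4
```

```text
clock: 5.32
tool_pos: [0.6124, -0.0274, 0.0564]
orientation: [105.4, 90.0, -157.5]
force: [0.3, 0.5, -0.9]
opening: 0.0001
5.32 [ 0.6124 -0.0274  0.0564] r 0.1365 phi -82.6 ydir -172.9 down [-0. -0. -1.] j6 -8.6 F [ 0.3  0.5 -0.9] open 0.0001419098134800732
clock: 6.15
tool_pos: [0.6402, -0.0209, 0.0563]
orientation: [84.7, 90.0, -166.2]
force: [0.2, 0.3, -0.6]
opening: 0.0006
6.15 [ 0.6402 -0.0209  0.0563] r 0.1366 phi -70.6 ydir -160.9 down [-0. -0. -1.] j6 3.5 F [ 0.2  0.3 -0.6] open 0.000638946182437755
4 C [0.5948 0.1073] phase 40.9 rms 0.0122
blue [0.669 0.118 0.09 ] r 0.075 ang 7.8
blue [0.664 0.119 0.089] r 0.07 ang 10.0
orange [0.393 0.11  0.024] r 0.202 ang 179.4
orange [0.408 0.113 0.022] r 0.187 ang 178.1
peg 40.9 [0.697 0.196]
peg 100.9 [0.569 0.24 ]
peg 160.9 [0.467 0.152]
peg 220.9 [0.493 0.019]
peg 280.9 [ 0.62  -0.025]
peg 340.9 [0.722 0.063]
6.25 [ 0.64036698 -0.0208751   0.05630271] [-109.73368565   89.9898716    -0.69171767]
[[ 0.    -0.945 -0.326]
 [-0.    -0.326  0.945]
 [-1.    -0.    -0.   ]]
```

The finger passed 281° without any force and the blue jar hasn't moved, so I'll look before going on.

```bash
python3 - <<'E'
import cv2,numpy as np
a=cv2.imread("pics/side4.png")[110:290,120:380];b=cv2.imread("pics/scene4.png")[110:290,180:440]
cv2.imwrite("pics/v4.png",np.hstack([cv2.resize(i,(399,276),interpolation=3) for i in(a,b)]) if 0 else np.vstack([cv2.resize(i,(432,299),interpolation=3) for i in(a,b)]))
E
```

```text
(no output)
```

View pics/v4.png

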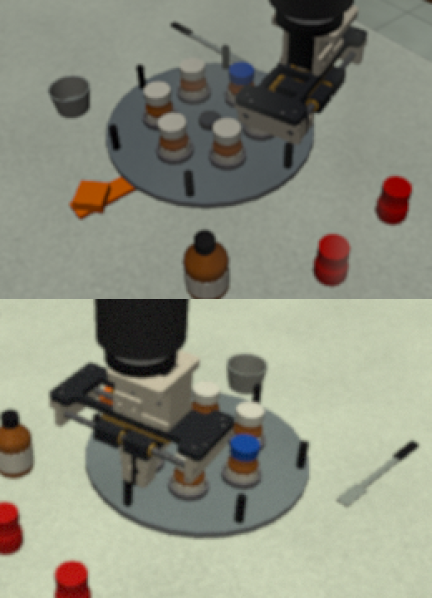

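```bash
python3 - <<'E'
from h import *
C=np.array([.5948,.1079]);out=[]
p0=get_obs()["tool_pos"]
for c,(y,x) in(("side",(110,120)),("scene",(110,180))):
    P=camera_params(c);im=cv2.imread(f"pics/{c}4.png");im=cv2.resize(im,None,fx=3,fy=3,interpolation=3)
    K=np.array([[P["fx"],0,P["cx"]],[0,P["fy"],P["cy"]],[0,0,1]])
    pr=lambda X:[tuple(int(v*3+1) for v in q) for q in cv2.projectPoints(np.array(X,float).reshape(-1,1,3),np.array(P["rvec"],float),np.array(P["tvec"],float),K,None)[0].reshape(-1,2)]
    for k in range(6):
        t=np.radians(41+60*k);b=C+.135*np.array([np.cos(t),np.sin(t)])
        a,e=pr([[*b,.036],[*b,.076]]);cv2.line(im,a,e,(0,255,0),1)
    t=np.linspace(0,2*np.pi,90);cv2.polylines(im,[np.array(pr(np.c_[C[0]+.148*np.cos(t),C[1]+.148*np.sin(t),0*t+.036]))],1,(255,255,0),1)
    a,e=pr([p0,[p0[0],p0[1],p0[2]+.05]]);cv2.line(im,a,e,(255,0,255),2);cv2.circle(im,a,4,(255,0,255),-1)
    out.append(im[y*3:(y+180)*3,x*3:(x+240)*3][:, :])
print([i.shape for i in out])
cv2.imwrite("pics/v5.png",np.hstack([o[60:520,i:i+400] for o,i in zip(out,(200,0))]))
E
```

```text
[(540, 720, 3), (540, 720, 3)]
```

View pics/v5.png

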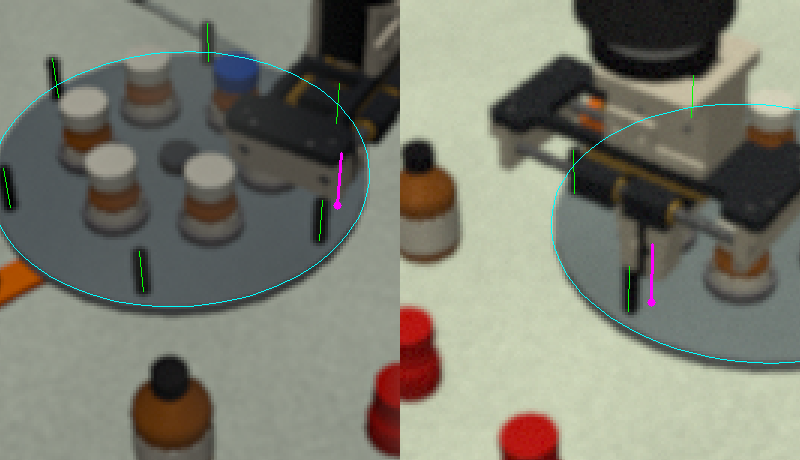

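The carousel model fits the pegs, but the visible fingertips end higher than the reported TCP and so passed over the peg. I'll measure the tip from depth.

```bash
python3 - <<'E'
from h import *
p,d=snapshot("scene");X=cloud("scene",d)
# crop px of v5 right: u=180+x/3, v=110+20+y/3
for y in range(190,320,8):
    print(y,[tuple((X[int(130+y/3),int(180+(x-400)/3)]*1000).round().astype(int)) for x in (622,634,646,658,670)])
w,dw=snapshot("wrist");cv2.imwrite("pics/w5.png",w[...,::-1])
Y=X.reshape(-1,3);s=(np.hypot(Y[:,0]-.64,Y[:,1]+.02)<.05)&(Y[:,2]>.045)
print(s.sum());h,e=np.histogram(Y[s,2],np.arange(.045,.2,.005));print(dict(zip(e.round(3),h)))
E
```

```text
190 [(np.int64(655), np.int64(-55), np.int64(175)), (np.int64(659), np.int64(-49), np.int64(175)), (np.int64(665), np.int64(-45), np.int64(177)), (np.int64(669), np.int64(-39), np.int64(177)), (np.int64(674), np.int64(-34), np.int64(178))]
198 [(np.int64(658), np.int64(-57), np.int64(172)), (np.int64(665), np.int64(-54), np.int64(175)), (np.int64(671), np.int64(-49), np.int64(176)), (np.int64(676), np.int64(-44), np.int64(177)), (np.int64(680), np.int64(-39), np.int64(177))]
206 [(np.int64(658), np.int64(-57), np.int64(168)), (np.int64(667), np.int64(-55), np.int64(172)), (np.int64(673), np.int64(-51), np.int64(174)), (np.int64(678), np.int64(-46), np.int64(175)), (np.int64(681), np.int64(-40), np.int64(174))]
214 [(np.int64(658), np.int64(-57), np.int64(160)), (np.int64(666), np.int64(-55), np.int64(165)), (np.int64(674), np.int64(-51), np.int64(168)), (np.int64(682), np.int64(-49), np.int64(172)), (np.int64(684), np.int64(-42), np.int64(170))]
222 [(np.int64(631), np.int64(-37), np.int64(126)), (np.int64(639), np.int64(-34), np.int64(130)), (np.int64(674), np.int64(-51), np.int64(1
[... 3234 characters left out ...]
09): np.int64(38), np.float64(0.095): np.int64(32), np.float64(0.1): np.int64(45), np.float64(0.105): np.int64(41), np.float64(0.11): np.int64(40), np.float64(0.115): np.int64(41), np.float64(0.12): np.int64(39), np.float64(0.125): np.int64(40), np.float64(0.13): np.int64(15), np.float64(0.135): np.int64(5), np.float64(0.14): np.int64(0), np.float64(0.145): np.int64(3), np.float64(0.15): np.int64(9), np.float64(0.155): np.int64(42), np.float64(0.16): np.int64(73), np.float64(0.165): np.int64(88), np.float64(0.17): np.int64(109), np.float64(0.175): np.int64(233), np.float64(0.18): np.int64(52), np.float64(0.185): np.int64(84), np.float64(0.19): np.int64(109), np.float64(0.195): np.int64(103)}
```

View pics/w5.png

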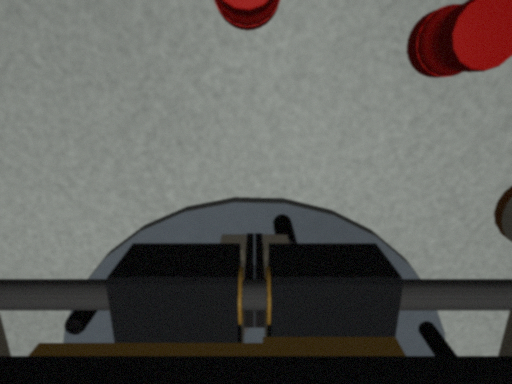

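The fingertips are truly at z≈0.087, 31 mm above the reported TCP; x and y agree. I'll go back along the arc and descend 31 mm more.

```bash
python3 -m pendant '[{"claw":0,"linear":[0,5.71,0.12],"twist":0.042},{"claw":0,"linear":[0,5.71,0.12],"twist":0.042},{"claw":0,"linear":[0,5.71,0.12],"twist":0.042},{"claw":0,"linear":[0,5.71,0.12],"twist":0.042},{"claw":0,"linear":[0,5.71,0.12],"twist":0.042},{"claw":0,"linear":[0,5.71,0.12],"twist":0.042},{"claw":0,"linear":[0,5.71,0.12],"twist":0.042},{"claw":0,"linear":[0,5.71,0.12],"twist":0.042},{"claw":0,"linear":[0,5.71,0.12],"twist":0.042},{"claw":0,"linear":[0,5.71,0.12],"twist":0.042}]'; python3 -m pendant '[{"claw":0,"linear":[3.1,0,0],"twist":0},{"claw":0,"linear":[3.1,0,0],"twist":0},{"claw":0,"linear":[3.1,0,0],"twist":0},{"claw":0,"linear":[3.1,0,0],"twist":0},{"claw":0,"linear":[3.1,0,0],"twist":0},{"claw":0,"linear":[3.1,0,0],"twist":0},{"claw":0,"linear":[3.1,0,0],"twist":0},{"claw":0,"linear":[3.1,0,0],"twist":0},{"claw":0,"linear":[3.1,0,0],"twist":0},{"claw":0,"linear":[3.1,0,0],"twist":0}]'; python3 st.py
for i in 1 2; do python3 -m pendant '[{"claw":0,"linear":[0,-2.86,0.03],"twist":-0.021},{"claw":0,"linear":[0,-2.86,0.03],"twist":-0.021},{"claw":0,"linear":[0,-2.86,0.03],"twist":-0.021},{"claw":0,"linear":[0,-2.86,0.03],"twist":-0.021},{"claw":0,"linear":[0,-2.86,0.03],"twist":-0.021},{"claw":0,"linear":[0,-2.86,0.03],"twist":-0.021},{"claw":0,"linear":[0,-2.86,0.03],"twist":-0.021},{"claw":0,"linear":[0,-2.86,0.03],"twist":-0.021},{"claw":0,"linear":[0,-2.86,0.03],"twist":-0.021},{"claw":0,"linear":[0,-2.86,0.03],"twist":-0.021}]' | grep force;  done; python3 st.py; python3 b.py 6
```

```text
clock: 7.18
tool_pos: [0.5832, -0.028, 0.0564]
orientation: [-14.3, 90.0, 70.4]
force: [-0.5, 0.7, 0.3]
opening: 0.0002
clock: 8.02
tool_pos: [0.5836, -0.0279, 0.025]
orientation: [117.5, 90.0, -157.6]
force: [-0.0, -0.2, 1.3]
opening: 0.0003
8.02 [ 0.5836 -0.0279  0.025 ] r 0.1362 phi -94.7 ydir 174.9 down [-0. -0. -1.] j6 -21.5 F [-0.  -0.2  1.3] open 0.0003209520148374218
force: [-0.9, -0.7, 1.4]
force: [-1.0, -1.2, 0.6]
9.68 [ 0.6403 -0.021   0.0254] r 0.1367 phi -70.6 ydir -160.9 down [ 0. -0. -1.] j6 3.5 F [-1.  -1.2  0.6] open 0.00029802458068682033
6 C [0.5944 0.1071] phase 57.8 rms 0.0112
blue [0.662 0.137 0.09 ] r 0.074 ang 23.9
blue [0.656 0.141 0.089] r 0.071 ang 28.7
orange [nan nan nan] r nan ang nan
orange [0.408 0.114 0.022] r 0.187 ang 178.0
peg 57.8 [0.666 0.221]
peg 117.8 [0.531 0.226]
peg 177.8 [0.459 0.112]
peg 237.8 [ 0.523 -0.007]
peg 297.8 [ 0.657 -0.012]
peg 357.8 [0.729 0.102]
9.7833 [ 0.64064166 -0.02074997  0.02533165] [-94.66641391  89.96663885  14.3776896 ]
[[ 0.001 -0.945 -0.326]
 [ 0.    -0.326  0.945]
 [-1.    -0.001 -0.   ]]
```

Contact works: the disc turned 17° at about 1 N. I'll continue the arc.

```bash
for i in 1 2 3; do python3 -m pendant '[{"claw":0,"linear":[0,-4.76,0.083],"twist":-0.035},{"claw":0,"linear":[0,-4.76,0.083],"twist":-0.035},{"claw":0,"linear":[0,-4.76,0.083],"twist":-0.035},{"claw":0,"linear":[0,-4.76,0.083],"twist":-0.035},{"claw":0,"linear":[0,-4.76,0.083],"twist":-0.035},{"claw":0,"linear":[0,-4.76,0.083],"twist":-0.035},{"claw":0,"linear":[0,-4.76,0.083],"twist":-0.035},{"claw":0,"linear":[0,-4.76,0.083],"twist":-0.035},{"claw":0,"linear":[0,-4.76,0.083],"twist":-0.035},{"claw":0,"linear":[0,-4.76,0.083],"twist":-0.035}]'|grep force; python3 st.py; done; python3 b.py 7|head -5
```

```text
force: [-0.1, -1.3, -0.1]
10.62 [0.6815 0.0019 0.0253] r 0.137 phi -50.7 ydir -140.9 down [-0. -0. -1.] j6 22.6 F [-0.1 -1.3 -0.1] open 0.0008683669264837802
force: [0.6, -1.2, -0.6]
11.45 [0.7127 0.0377 0.0253] r 0.1372 phi -30.8 ydir -120.8 down [ 0. -0. -1.] j6 40.5 F [ 0.6 -1.2 -0.6] open 0.0003549336271772788
force: [0.8, -1.1, 0.3]
12.28 [0.7297 0.0821 0.0253] r 0.1374 phi -10.8 ydir -100.8 down [ 0. -0. -1.] j6 57.6 F [ 0.8 -1.1  0.3] open 0.0006553943739826192
7 C [0.5948 0.1069] phase 57.6 rms 0.0104
blue [0.601 0.166 0.09 ] r 0.06 ang 84.0
blue [0.592 0.177 0.089] r 0.07 ang 91.9
orange [0.407 0.113 0.025] r 0.188 ang 178.1
orange [0.408 0.114 0.023] r 0.187 ang 177.9
```

```bash
for i in 1 2 3 4; do python3 -m pendant '[{"claw":0,"linear":[0,-4.76,0.083],"twist":-0.035},{"claw":0,"linear":[0,-4.76,0.083],"twist":-0.035},{"claw":0,"linear":[0,-4.76,0.083],"twist":-0.035},{"claw":0,"linear":[0,-4.76,0.083],"twist":-0.035},{"claw":0,"linear":[0,-4.76,0.083],"twist":-0.035},{"claw":0,"linear":[0,-4.76,0.083],"twist":-0.035},{"claw":0,"linear":[0,-4.76,0.083],"twist":-0.035},{"claw":0,"linear":[0,-4.76,0.083],"twist":-0.035},{"claw":0,"linear":[0,-4.76,0.083],"twist":-0.035},{"claw":0,"linear":[0,-4.76,0.083],"twist":-0.035}]'|grep force; python3 st.py; done; python3 b.py 8|head -5
```

```text
force: [0.9, -1.0, 0.1]
13.22 [0.7303 0.1292 0.0254] r 0.1372 phi 8.9 ydir -80.8 down [ 0.  0. -1.] j6 74.2 F [ 0.9 -1.   0.1] open 0.0001450893264972613
force: [1.1, -0.4, 0.3]
14.05 [0.7148 0.1741 0.0255] r 0.1371 phi 28.9 ydir -60.8 down [ 0.001  0.    -1.   ] j6 90.4 F [ 1.1 -0.4  0.3] open 0.0005915989556773779
force: [1.4, 0.0, -0.5]
14.88 [0.6849 0.2109 0.0255] r 0.1368 phi 48.8 ydir -40.7 down [ 0.001  0.001 -1.   ] j6 106.6 F [ 1.4  0.  -0.5] open 0.00028427303477173083
force: [2.0, 0.2, 0.2]
15.72 [0.6442 0.2352 0.0256] r 0.1366 phi 68.8 ydir -20.6 down [ 0.001  0.001 -1.   ] j6 123.0 F [2.  0.2 0.2] open 0.0004032267180009125
8 C [0.595  0.1074] phase 18.4 rms 0.009
blue [0.532 0.12  0.09 ] r 0.064 ang 168.6
blue [0.521 0.118 0.089] r 0.075 ang 171.7
orange [0.403 0.116 0.025] r 0.192 ang 177.3
orange [0.408 0.114 0.023] r 0.187 ang 178.1
```

```bash
python3 -m pendant '[{"claw":0,"linear":[0,-2.3,0.02],"twist":-0.017},{"claw":0,"linear":[0,-2.3,0.02],"twist":-0.017},{"claw":0,"linear":[0,-2.3,0.02],"twist":-0.017},{"claw":0,"linear":[0,-2.3,0.02],"twist":-0.017},{"claw":0,"linear":[0,-2.3,0.02],"twist":-0.017},{"claw":0,"linear":[0,-2.3,0.02],"twist":-0.017},{"claw":0,"linear":[0,-2.3,0.02],"twist":-0.017},{"claw":0,"linear":[0,-2.3,0.02],"twist":-0.017},{"claw":0,"linear":[0,-2.3,0.02],"twist":-0.017},{"claw":0,"linear":[0,-2.3,0.02],"twist":-0.017}]'|grep force; python3 st.py;python3 b.py 9|head -5
```

```text
force: [1.5, 0.2, 0.4]
16.65 [0.6215 0.2413 0.0254] r 0.136 phi 78.7 ydir -10.8 down [ 0.  0. -1.] j6 131.2 F [1.5 0.2 0.4] open 0.00030889320548109484
9 C [0.595  0.1074] phase 28.2 rms 0.009
blue [0.53  0.107 0.09 ] r 0.065 ang -179.7
blue [0.52  0.106 0.089] r 0.075 ang -178.6
orange [0.406 0.114 0.025] r 0.189 ang 177.9
orange [0.408 0.114 0.023] r 0.187 ang 178.1
```

Model says blue is at 178°. I'll back off along the arc, raise, move clear and check.

```bash
python3 -m pendant '[{"claw":0,"linear":[0,2,0],"twist":0},{"claw":0,"linear":[0,3,0],"twist":0},{"claw":0,"linear":[0,3,0],"twist":0},{"claw":0,"linear":[0,3,0],"twist":0},{"claw":0,"linear":[0,3,0],"twist":0},{"claw":0,"linear":[-5,0,0],"twist":0},{"claw":0,"linear":[-15,0,0],"twist":0},{"claw":0,"linear":[-25,0,0],"twist":0},{"claw":0,"linear":[-25,0,0],"twist":0},{"claw":0,"linear":[-25,0,0],"twist":0}]'|grep force
python3 -m pendant '[{"claw":0,"linear":[-20,0,-15],"twist":0},{"claw":0,"linear":[-20,0,-20],"twist":0},{"claw":0,"linear":[-20,0,-20],"twist":0},{"claw":0,"linear":[-20,0,-20],"twist":0},{"claw":0,"linear":[-20,0,-20],"twist":0},{"claw":0,"linear":[0,0,-20],"twist":0},{"claw":0,"linear":[0,0,-20],"twist":0},{"claw":0,"linear":[0,0,-20],"twist":0},{"claw":0,"linear":[0,0,0],"twist":0},{"claw":0,"linear":[0,0,0],"twist":0}]'|grep force; python3 st.py;python3 b.py 10|head -5
python3 - <<'E'
import cv2,numpy as np
a=cv2.imread("pics/side10.png")[110:300,120:380];b=cv2.imread("pics/scene10.png")[110:300,170:430]
cv2.imwrite("pics/v10.png",np.hstack([cv2.resize(i,(400,292),interpolation=3) for i in(a,b)]))
E
```

```text
force: [-1.0, 0.3, 0.4]
force: [-0.3, -0.3, 0.7]
18.42 [0.6645 0.3915 0.2197] r 0.292 phi 76.2 ydir -10.9 down [-0.001 -0.001 -1.   ] j6 124.2 F [-0.3 -0.3  0.7] open 0.0005229547169029194
10 C [0.5947 0.1077] phase 28.5 rms 0.0022
blue [0.529 0.106 0.09 ] r 0.066 ang -178.3
blue [0.52  0.105 0.089] r 0.075 ang -178.3
orange [0.406 0.114 0.025] r 0.189 ang 178.0
orange [0.408 0.114 0.023] r 0.187 ang 178.0
```

View pics/v10.png

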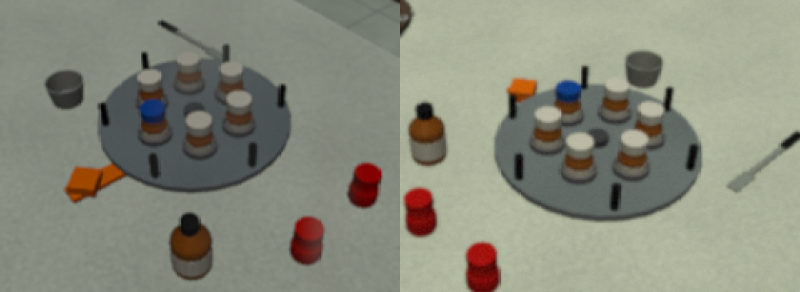

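The blue lid (crop 152,110 left; 568,90 right) is in line with the pointer. All six jars are upright, and the cup, bottle and spatula are where they were. The lid is about 5 mm from the front spot (limit 12 mm), so I'm handing in.

```bash
python3 -c "
from plant import *
print(close_job())"
```

```text
the job is handed in; nothing more can be done
None
```

I turned the carousel about 167° counter-clockwise with closed fingertips, pushing one peg sideways along its arc. The wrist force I read after each step stayed at about 2 N or less. I then backed off, raised the hand and moved it clear, and handed the job in at about 18.5 s of the 56 s allowed.

**Final checks:**
- **Alignment:** The peg and lid fit puts the blue jar at 178.5° and the pointer at 178.0°. The raw lid centre disagrees slightly at about 181.7°. That would be roughly 5 mm from the front spot, still inside the 12 mm limit.
- **Jars and bystanders:** In the last picture all six jars stand upright in their collars. The cup, bottle and spatula look unmoved; I judged this by eye and did not measure it.

**What went wrong:** The first push passed over the peg without touching it. Depth images showed the real fingertips about 31 mm higher than the reported tool position, so I went back, lowered by that amount and repeated the push.

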